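# Snap the plaster scraper back into its tool clips

### The arm

A 7-joint arm with a two-finger parallel gripper is mounted at the origin on the work surface. World frame = base frame: x ahead of the robot, y to its left, z up, the work surface at z = 0. Lengths are in m, angles in rad, forces in N, time in s.
With the tool pointing down it reaches from about 0.425 to 0.925 m from the base axis. Payload 6.8 kg.
Tool frame: the origin (TCP) lies between the finger pads; the fingertips stand finger_overhang ahead of it and the grasp point (between the pads) lies 6 mm ahead of it (finger_overhang is the distance from the TCP to the fingertips, in m); z points along the fingers, y is the line along which they close (so a half turn about z gives the same grasp; the last joint's range is limited). The gripper opens to 85 mm and grips with 20 to 120 N. Pads are 22 mm wide; open, the fingers measure 114 mm over their backs; the gripper's body (76 mm by 85 mm) begins 54 mm behind the grasp point. The pads swing forward as they close: fully open they stand 13 mm farther back than shut.
Start: joints at [1.222, 0.477, 0.022, 1.555, -0.011, 1.109, -0.083], TCP at [0.161, -0.656, 0.256] pointing down, gripper open.
Joint ranges: [-2.96, 2.96], [-0.34, 2.1], [-1.41, 1.46], [0.24, 2.44], [-1.37, 4.51], [0.17, 1.92], [-2.96, 2.96]. Speed limits (rad/s): [2.39, 2.39, 3.14, 3.14, 3.14, 3.14, 3.14].

### API

Orientations are given as a unit quaternion [w, x, y, z].
In Python, from station import * gives the robot as it stands.
- The arm moves only by the tool drive_tool, never from a script. Its argument "increments" is a list of rows, each an object of numbers: "claw": the finger opening in m, from 0 to 0.0854; "dx", "dy", "dz": the shift along the tool's x, y, z in m; "wx", "wy", "wz": the turn, a rotation vector about the tool's x, y, z in degrees. A call has 1 to 20 rows; each row shifts and turns the commanded pose from where the row before left it, along the tool's axes as they then stand; what a row does not reach is not made up. A row lasts 1/8 s, in which the tool goes at most 62.5 mm and 10.7 degrees, less where a joint would pass 70% of its speed; a pose out of reach is approached as far as the arm can. A call with a gripper value outside its range is refused whole. The fingers move at their own pace and stop on an object; "newtons" is the grip in N (left out, the last holds). Time passes only in rows, so rows that do not move let the fingers close. It gives the time, the measured TCP pose, the force, the opening and the grip force at its end, in the units of the state.
- get_obs(): the state, without advancing time (a new reading comes with each control period).
- read_camera(name): name is "side" or "top" or "wrist"; returns (picture, depth): 400x640x3 uint8, red, green, blue; 400x640 float32, m along the optical axis (not along the pixel's ray), 0 where there is no reading.
- calibration(name): a dict with "intrinsics" (3x3 intrinsics, pixels), "k1" (the pictures are not rectified: a ray, as slopes to the right and down, at radius r is drawn at 1 + k1 r^2 times it, then the intrinsics apply), "R" (3x3) and "t" (3): a world point X has camera coordinates R X + t; the wrist camera has in their place "mount" (4x4, takes a point from camera to tool coordinates, whose origin is the TCP and whose axes are the flange's). Camera axes: x right, y down, z forward; pixel columns grow to the right and rows downward; lengths in m; the calibration is good to about 2 mm. A picture is of the moment at which its call begins: read the wrist's pose just before it. calibration takes no time and is no camera call.
- hand_in(): hands the job in; it is judged then, once.
The state is a dict: "t": time; "q": joint angles; "joint_vel": joint speeds; "joint_torque": joint torques, N m; "eef_pos": TCP position; "tool_rot": TCP orientation; "contact_force": force on the tool from outside, world axes, zero at the start; "torque": the same for the moment, N m; "gripper_width": opening from 0.0 (shut) to 1.0 (fully open); "grasp_force": force on a finger pad.
Only numpy, scipy, OpenCV 4.12 (cv2) and the standard library are available. Lean on these libraries where they do the work, as an engineer would, in place of code of your own. Each camera call takes 0.05 s, during which the arm holds its last target. There are 200 camera calls.

### The job

Put the double-ended plaster scraper away: pick it up by its handle, lay the handle across the mouths of the two spring clips of the empty clip stand, centred lengthwise, and press it straight down, rather than dropping it in, until both clips snap over it and it sits fully home. Once it has snapped in, stop pushing, without crushing the rubber bed underneath, and let go.

Things in the scene. Friction and masses are not known exactly. Their poses are not given: they have to be found in the camera images.
- scraper_mid (a point): Centre of the dark wooden handle of the double-ended plaster scraper, a loose tool, about 140 g. Handle 160 mm long, 28 mm thick: eight flats over the middle 70 mm (two upright, to grip), round beyond; a flat steel blade up to 30 mm wide at each end, 248 mm overall. y runs along the handle, x across, z up; axis 14 mm above what it lies on. Either end may point either way in the clips.
- clip_seat (a point): Where scraper_mid belongs in the empty clip stand, 50 mm above the bench. y along the seated handle, x across, z up. Fixed wooden base 90 x 170 x 12 mm (x, y, z) with two steel spring clips, each 20 mm long, centred 52 mm to either side along y; free space between them for the fingers. A second, like stand already holds a rasp.
- clip_mouth (a point): Midway between the two clips at the height of their white lip rollers, 12 mm above clip_seat, same axes. Gap between rollers 16 mm; smooth flared guides reach 26 mm to either side, 22 mm higher. The handle meets the rollers with its axis 13 mm above this point; they give sideways, resist with a peak of about 13 N in all, ease off to nothing as the axis passes this point, then draw the handle home.
- bed (a joint): Sprung rubber bed under the clips of the empty stand: how far it is pressed down, m. 0 = free, its top 14 mm below clip_seat, so that a seated handle just rests on it (0 to 2 mm). It resists with about 4 N plus 2.5 N per mm and bottoms at 10 mm; more than 8 mm is pushing on too hard.

How it is judged:
On the way:
1. the scraper is lifted clear of the bench (height (world z) of scraper_mid above 0.06 m), for 0.1 s.
At the end, for the whole second after the job is handed in: The scraper's handle is snapped into both clips of the empty stand and at rest: its middle within 5 mm above and 6 mm below the seat point, within 10 mm across it and 20 mm along it, its axis within 10 degrees of the seat's (z of scraper_mid in the frame of clip_seat between -0.006 and 0.005 m and x of scraper_mid in the frame of clip_seat between -0.01 and 0.01 m and y of scraper_mid in the frame of clip_seat between -0.02 and 0.02 m and angle between the y axis of scraper_mid and the y axis of clip_seat, either way round below 0.175 rad and linear speed of scraper below 0.02 m/s); the robot touches nothing.
It fails at once if the handle is pushed on hard after the snap: the rubber bed is pressed down more than 8 mm (value of joint bed above 0.008 m).
It fails at once if the scraper is dropped on to the clips (falling free, faster than 0.5 m/s, just above them) (distance between scraper_mid and clip_seat below 0.06 m and z of scraper_mid in the frame of clip_seat above 0.012 m and contact force between scraper and the fingers below 0.1 N and linear speed of scraper above 0.5 m/s).
It also fails if it takes over 42 s, if anything falls off the work surface, if the arm or the gripper's body presses on something with over 40 N, if the wrist force passes 120 N, or if a joint passes its speed limit or range.

## Working session

There is one attempt and no reset: what is moved stays moved. The work goes in short steps, Python scripts to look and compute and a tool call to move; the robot and the scene stay as the last step left them, time stands still between calls to the robot, and variables do not carry over. Pictures are saved under pics/ and viewed, at most 10 in all, crops included, and the job is handed in when it is done.

Besides the shell and the picture viewer there is one more tool, called after "Call:" by a JSON object that holds its "method" and its "body". drive_tool: Moves the arm, as the interface text tells. Its arguments: {"type":"object","properties":{"increments":{"type":"array","items":{"type":"object","properties":{"claw":{"type":"number"},"dx":{"type":"number"},"dy":{"type":"number"},"dz":{"type":"number"},"wx":{"type":"number"},"wy":{"type":"number"},"wz":{"type":"number"}}}},"newtons":{"type":"number"}},"required":["increments"]}

```bash
mkdir -p pics; ls; python3 - <<'E'
from station import *
import cv2,numpy as np
o=get_obs();print({k:np.round(v,3) for k,v in o.items()})
for n in("top","side"):
    p,d=read_camera(n);np.savez(f"pics/{n}0.npz",p=p,d=d);cv2.imwrite(f"pics/{n}0.png",p[:,:,::-1])
    c=calibration(n);print(n,c)
print(calibration("wrist"))
E
```

```text
pics
{'t': np.float64(0.0), 'q': array([ 1.222,  0.478,  0.022,  1.556, -0.011,  1.109, -0.083]), 'joint_vel': array([ 0.   ,  0.   ,  0.001, -0.   ,  0.   ,  0.001,  0.001]), 'joint_torque': array([-1.0000e-03, -5.9646e+01,  1.6080e+00, -2.8120e+01,  1.2000e-02,
        9.0000e-03, -0.0000e+00]), 'eef_pos': array([ 0.161, -0.655,  0.255]), 'tool_rot': array([-0.001,  0.993,  0.12 , -0.   ]), 'contact_force': array([ 0.082, -0.038,  0.222]), 'torque': array([ 0.007, -0.038,  0.012]), 'grasp_force': np.float64(0.0), 'gripper_width': np.float64(1.003)}
top {'intrinsics': array([[519.80193065,   0.        , 334.28030622],
       [  0.        , 519.80193065, 202.75274553],
       [  0.        ,   0.        ,   1.        ]]), 'k1': -0.12859587567895905, 'R': array([[ 0.01505186, -0.99975476, -0.01624386],
       [-0.99929809, -0.01448365, -0.03454788],
       [ 0.03430414,  0.01675247, -0.99927102]]), 't': array([-0.00349026,  0.51995029,  1.04833747])}
side {'intrinsics': array([[450.60552645,   0.        , 320.96116766],
       [  0.        , 450.60552645, 204.10133549],
       [  0.        ,   0.        ,   1.        ]]), 'k1': 0.0065711413081990955, 'R': array([[ 0.94266444, -0.33373852, -0.00153267],
       [-0.16443927, -0.46046254, -0.8723153 ],
       [ 0.29041948,  0.82255265, -0.48894138]]), 't': array([-0.5161926 ,  0.16523089,  0.89660252])}
{'intrinsics': array([[282.10656228,   0.        , 323.78223474],
       [  0.        , 282.10656228, 194.47227044],
       [  0.        ,   0.        ,   1.        ]]), 'k1': -0.028334721602632167, 'mount': array([[ 6.82332359e-04, -9.47239215e-01, -3.20526760e-01,
         8.19254582e-02],
       [ 9.99998849e-01,  2.11856107e-04,  1.50269251e-03,
         7.50444872e-05],
       [-1.35550372e-03, -3.20527416e-01,  9.47238269e-01,
        -1.17622424e-01],
       [ 0.00000000e+00,  0.00000000e+00,  0.00000000e+00,
         1.00000000e+00]])}
```

View pics/top0.png

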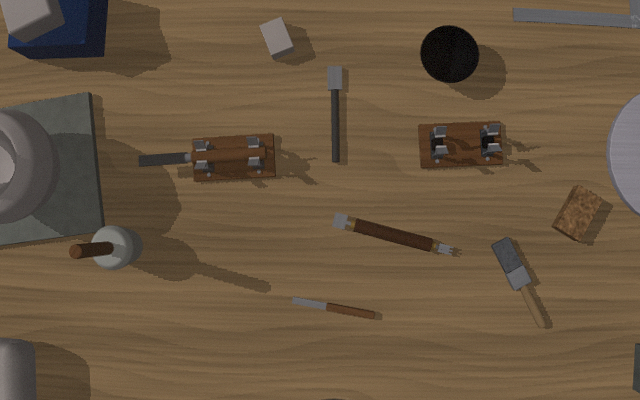

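View pics/side0.png

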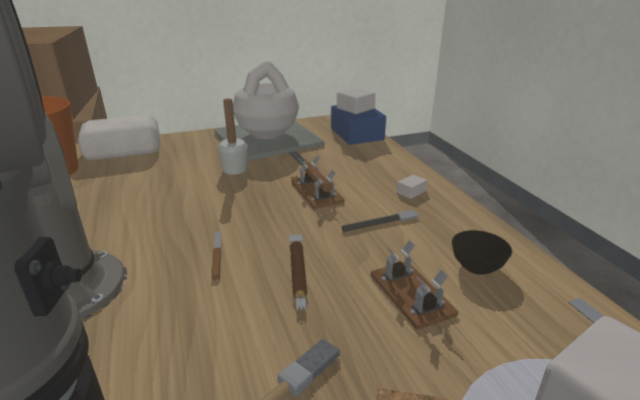

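The top view shows the scraper lying from about (335,220) to (460,252), with its handle at (353,227)–(435,247). The empty stand is at (418–508, 122–168), and the stand holding the rasp is at (193–275, 135–180).

```bash
cat >h.py <<'E'
import numpy as np,cv2
from scipy.spatial.transform import Rotation as Ro
def rays(c,uv):
    K=c["intrinsics"];k=c["k1"]
    uv=np.asarray(uv,float).reshape(-1,2)
    return cv2.undistortPoints(uv[:,None],K,np.array([k,0,0,0,0.]))[:,0]
def cam2w(c,P,o=None):
    if "R" in c: return (P-c["t"])@c["R"]
    q=np.asarray(o["tool_rot"]);R=Ro.from_quat(q[[1,2,3,0]]).as_matrix()
    M=c["mount"];return (P@M[:3,:3].T+M[:3,3])@R.T+o["eef_pos"]
def onplane(c,uv,z,o=None):
    s=rays(c,uv);A=cam2w(c,np.zeros((1,3)),o);B=cam2w(c,np.c_[s,np.ones(len(s))],o)
    return A+(B-A)*((z-A[:,2])/(B[:,2]-A[:,2]))[:,None]
def cloud(c,d,o=None):
    v,u=np.nonzero(d>0);z=d[v,u].astype(float);s=rays(c,np.c_[u,v])
    W=np.full(d.shape+(3,),np.nan);W[v,u]=cam2w(c,np.c_[s*z[:,None],z],o);return W
def rect(m):
    r=cv2.minAreaRect(np.asarray(m,np.float32)*1000);b=cv2.boxPoints(r)
    e=b[1]-b[0];f=b[2]-b[1];L=e if np.hypot(*e)>np.hypot(*f) else f
    return np.round(np.array(r[0])/1000,4),np.round(r[1],1),np.round(np.degrees(np.arctan2(L[1],L[0]))%180,2)
E
python3 - <<'E'
from station import *
from h import *
D=np.load("pics/top0.npz");p,d=D["p"],D["d"];c=calibration("top")
W=cloud(c,d);print("bench z",np.nanmedian(W[260:300,100:280,2]))
hsv=cv2.cvtColor(p,cv2.COLOR_RGB2HSV)
print(hsv[235,395],hsv[218,340],hsv[260,200],hsv[160,460])
# handle
m=np.zeros(d.shape,bool);m[205:265,325:470]=1
g=m&(hsv[...,2]<110)&(hsv[...,1]>90)&(W[...,2]>.008)
n,l,s,_=cv2.connectedComponentsWithStats(g.astype(np.uint8));i=1+s[1:,4].argmax();g=l==i
v,u=np.nonzero(g);P=onplane(c,np.c_[u,v],.014);print("handle",rect(P[:,:2]),"maxz",np.nanpercentile(W[g][:,2],95))
a=m&(W[...,2]>.010);print("tool>10mm",rect(W[a][:,:2]))
m[:]=0;m[110:180,410:515]=1
a=m&(W[...,2]>.006)&(W[...,2]<.02);print("base",rect(W[a][:,:2]),a.sum())
v,u=np.nonzero(a);print("base ray",rect(onplane(c,np.c_[u,v],.012)[:,:2]))
a=m&(W[...,2]>.045);n,l,s,ce=cv2.connectedComponentsWithStats(a.astype(np.uint8))
for i in range(1,n):
    if s[i,4]>5:print(s[i],np.round(W[l==i].mean(0),4),W[l==i][:,2].max())
print("clips",rect(W[a][:,:2]))
E
```

```text
bench z -8.68093631326043e-05
[ 10 121  61] [ 30   3 102] [ 17 107 114] [ 13 156  75]
handle (array([ 0.4572, -0.1154]), array([176.9,  28.2]), np.float32(75.67)) maxz 0.03001989350470867
tool>10mm (array([ 0.4577, -0.1156]), array([249.2,  29.9]), np.float32(76.11))
base (array([ 0.6425, -0.2495]), array([ 95.1, 179.6]), np.float32(94.86)) 2860
base ray (array([ 0.6414, -0.2485]), array([ 95.8, 178.4]), np.float32(94.34))
[485 123  15  12 126] [ 0.6661 -0.3025  0.071 ] 0.08638151121668741
[433 126  14  12 135] [ 0.6584 -0.1993  0.0715] 0.08879862129803914
[487 143  15   9 107] [ 0.6304 -0.3043  0.0694] 0.08785740143059441
[434 146  15   9 106] [ 0.6225 -0.2008  0.0696] 0.0879080954146842
clips (array([ 0.6454, -0.2527]), array([ 54.9, 126. ]), np.float32(93.61))
```

Call:
{"method": "drive_tool", "body": {"increments": [{"dx": 0.0347,"dy": -0.0378},{"dx": 0.0347,"dy": -0.0378},{"dx": 0.0347,"dy": -0.0378},{"dx": 0.0347,"dy": -0.0378},{"dx": 0.0347,"dy": -0.0378},{"dx": 0.0347,"dy": -0.0378},{"dx": 0.0347,"dy": -0.0378},{"dx": 0.0347,"dy": -0.0378},{"dx": 0.0347,"dy": -0.0378},{"dx": 0.0347,"dy": -0.0378},{"dx": 0.0347,"dy": -0.0378},{"dx": 0.0347,"dy": -0.0378},{"wz": -10.37},{"wz": -10.37},{"wz": -10.37},{"wz": -10.37},{"wz": -10.37},{"wz": -10.37},{},{}]}}

```text
schema error: expected keys claw, dx, dy, dz, wx, wy, wz
```

```bash
cat >look.py <<'E'
from station import *
from h import *
import sys
o=get_obs();p,d=read_camera("wrist");n=sys.argv[1];cv2.imwrite(f"pics/{n}.png",p[:,:,::-1])
np.savez(f"pics/{n}.npz",p=p,d=d,eef_pos=o["eef_pos"],tool_rot=o["tool_rot"])
R=Ro.from_quat(o["tool_rot"][[1,2,3,0]]).as_matrix()
print(o["t"],o["eef_pos"],"xang",np.degrees(np.arctan2(R[1,0],R[0,0])),"z",R[:,2])
E
python3 look.py w1; python3 - <<'E'
from station import *
from h import *
o=dict(np.load("pics/w1.npz"));p,d=o["p"],o["d"];c=calibration("wrist")
W=cloud(c,d,o);hsv=cv2.cvtColor(p,cv2.COLOR_RGB2HSV)
near=np.hypot(W[...,0]-.457,W[...,1]+.115)<.16
print("bench",np.nanmedian(W[near][:,2]))
a=near&(W[...,2]>.008)
n,l,s,ce=cv2.connectedComponentsWithStats(a.astype(np.uint8));i=1+s[1:,4].argmax();a=l==i
print("tool",rect(W[a][:,:2]),s[i],np.percentile(W[a][:,2],98))
g=a&(hsv[...,1]>90)&(hsv[...,2]<120);v,u=np.nonzero(g)
print("handle",rect(W[g][:,:2]),rect(onplane(c,np.c_[u,v],.014,o)[:,:2]))
E
```

```text
0.1 [ 0.16085659 -0.65504938  0.25541931] xang 13.795579304811394 z [-4.79434751e-04  1.56301875e-03 -9.99998664e-01]
bench nan
  return np.nanmean(a, axis, out=out, keepdims=keepdims)
Traceback (most recent call last):
ValueError: attempt to get argmax of an empty sequence
```

Call:
{"method": "drive_tool", "body": {"increments": [{"claw": 0.085,"dx": 0.0347,"dy": -0.0378,"dz": 0,"wx": 0,"wy": 0,"wz": 0},{"claw": 0.085,"dx": 0.0347,"dy": -0.0378,"dz": 0,"wx": 0,"wy": 0,"wz": 0},{"claw": 0.085,"dx": 0.0347,"dy": -0.0378,"dz": 0,"wx": 0,"wy": 0,"wz": 0},{"claw": 0.085,"dx": 0.0347,"dy": -0.0378,"dz": 0,"wx": 0,"wy": 0,"wz": 0},{"claw": 0.085,"dx": 0.0347,"dy": -0.0378,"dz": 0,"wx": 0,"wy": 0,"wz": 0},{"claw": 0.085,"dx": 0.0347,"dy": -0.0378,"dz": 0,"wx": 0,"wy": 0,"wz": 0},{"claw": 0.085,"dx": 0.0347,"dy": -0.0378,"dz": 0,"wx": 0,"wy": 0,"wz": 0},{"claw": 0.085,"dx": 0.0347,"dy": -0.0378,"dz": 0,"wx": 0,"wy": 0,"wz": 0},{"claw": 0.085,"dx": 0.0347,"dy": -0.0378,"dz": 0,"wx": 0,"wy": 0,"wz": 0},{"claw": 0.085,"dx": 0.0347,"dy": -0.0378,"dz": 0,"wx": 0,"wy": 0,"wz": 0},{"claw": 0.085,"dx": 0.0347,"dy": -0.0378,"dz": 0,"wx": 0,"wy": 0,"wz": 0},{"claw": 0.085,"dx": 0.0347,"dy": -0.0378,"dz": 0,"wx": 0,"wy": 0,"wz": 0},{"claw": 0.085,"dx": 0,"dy": 0,"dz": 0,"wx": 0,"wy": 0,"wz": -10.37},{"claw": 0.085,"dx": 0,"dy": 0,"dz": 0,"wx": 0,"wy": 0,"wz": -10.37},{"claw": 0.085,"dx": 0,"dy": 0,"dz": 0,"wx": 0,"wy": 0,"wz": -10.37},{"claw": 0.085,"dx": 0,"dy": 0,"dz": 0,"wx": 0,"wy": 0,"wz": -10.37},{"claw": 0.085,"dx": 0,"dy": 0,"dz": 0,"wx": 0,"wy": 0,"wz": -10.37},{"claw": 0.085,"dx": 0,"dy": 0,"dz": 0,"wx": 0,"wy": 0,"wz": -10.37},{"claw": 0.085,"dx": 0,"dy": 0,"dz": 0,"wx": 0,"wy": 0,"wz": 0},{"claw": 0.085,"dx": 0,"dy": 0,"dz": 0,"wx": 0,"wy": 0,"wz": 0}]}}

```text
t: 2.65
eef_pos: [0.4571, -0.1158, 0.2562]
tool_rot: [-0.0, 0.789, 0.614, -0.0]
contact_force: [-0.6, 0.2, -0.8]
gripper_width: 0.994
grasp_force: 0.0
```

```bash
python3 look.py w2; python3 - <<'E'
from station import *
from h import *
o=dict(np.load("pics/w2.npz"));p,d=o["p"],o["d"];c=calibration("wrist")
W=cloud(c,d,o);hsv=cv2.cvtColor(p,cv2.COLOR_RGB2HSV)
near=np.hypot(W[...,0]-.457,W[...,1]+.115)<.16
print("bench",np.nanmedian(W[near][:,2]))
a=near&(W[...,2]>.008)&(W[...,2]<.05)
n,l,s,ce=cv2.connectedComponentsWithStats(a.astype(np.uint8));i=1+s[1:,4].argmax();a=l==i
print("tool",rect(W[a][:,:2]),s[i],np.percentile(W[a][:,2],98))
g=a&(hsv[...,1]>90)&(hsv[...,2]<120);v,u=np.nonzero(g)
print("handle",rect(W[g][:,:2]),rect(onplane(c,np.c_[u,v],.014,o)[:,:2]))
E
```

```text
2.65 [ 0.45707139 -0.1157817   0.25621262] xang 75.80781330365585 z [-2.19017678e-04  2.76704954e-05 -9.99999976e-01]
bench 0.024479329574579323
tool (array([ 0.4568, -0.1141]), array([247.9,  29.3]), np.float32(76.35)) [ 310   60   26  190 3726] 0.029008990528620424
handle (array([ 0.4563, -0.1151]), array([161.1,  27. ]), np.float32(75.76)) (array([ 0.4558, -0.1168]), array([164.6,  27.3]), np.float32(75.67))
```

View pics/w2.png

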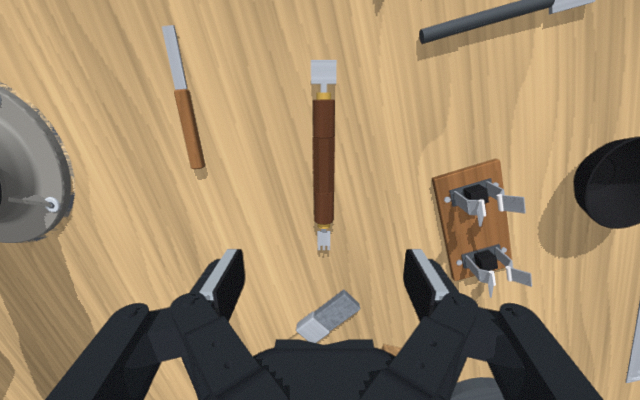

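The wrist view shows the scraper upright in the picture: handle from (323,95) to (323,225), in line with the tool's x axis and midway between the fingers. The empty stand is at right, around (475,220).

```bash
python3 - <<'E'
import station
print([n for n in dir(station) if n[0]!='_'],getattr(station,"finger_overhang",None))
E
```

```text
['PlanningError', 'calibration', 'finger_overhang', 'get_obs', 'hand_in', 'read_camera'] 0.025
```

```bash
python3 - <<'E'
from station import *
from h import *
o=dict(np.load("pics/w2.npz"));p,d=o["p"],o["d"];c=calibration("wrist")
W=cloud(c,d,o)
# clips and base of empty stand
near=(np.abs(W[...,0]-.645)<.07)&(np.abs(W[...,1]+.25)<.1)
a=near&(W[...,2]>.006)&(W[...,2]<.02);print("base",rect(W[a][:,:2]),a.sum())
a=near&(W[...,2]>.055)
n,l,s,_=cv2.connectedComponentsWithStats(a.astype(np.uint8))
for i in range(1,n):
    if s[i,4]>8: print(s[i],W[l==i].mean(0).round(4))
# finger tips, in tool frame
M=c["mount"];z=d.astype(float);v,u=np.nonzero((z>0)&(z<.2));s=rays(c,np.c_[u,v]);P=np.c_[s,np.ones(len(s))]*z[v,u][:,None]
T=P@M[:3,:3].T+M[:3,3];print("max tool z",np.percentile(T[:,2],[50,90,99,100]))
E
```

```text
base (array([ 0.6439, -0.2514]), array([ 91.4, 170.7]), np.float32(93.94)) 5266
[496 192  30  22 465] [ 0.658  -0.1983  0.0723]
[471 200  15  27 257] [ 0.6235 -0.1996  0.0678]
[506 262  26  25 342] [ 0.665  -0.3016  0.0723]
[482 270  14  28 222] [ 0.6303 -0.303   0.0673]
max tool z [-0.05400629 -0.02468613  0.00488187  0.01241982]
```

Call:
{"method": "drive_tool", "body": {"increments": [{"claw": 0.085,"dx": 0,"dy": 0,"dz": 0.05,"wx": 0,"wy": 0,"wz": 0},{"claw": 0.085,"dx": 0,"dy": 0,"dz": 0.05,"wx": 0,"wy": 0,"wz": 0},{"claw": 0.085,"dx": 0,"dy": 0,"dz": 0.05,"wx": 0,"wy": 0,"wz": 0},{"claw": 0.085,"dx": 0,"dy": 0,"dz": 0.04,"wx": 0,"wy": 0,"wz": 0},{"claw": 0.085,"dx": 0,"dy": 0,"dz": 0.025,"wx": 0,"wy": 0,"wz": 0},{"claw": 0.085,"dx": 0,"dy": 0,"dz": 0.015,"wx": 0,"wy": 0,"wz": 0},{"claw": 0.085,"dx": 0,"dy": 0,"dz": 0,"wx": 0,"wy": 0,"wz": 0},{"claw": 0.015,"dx": 0,"dy": 0,"dz": 0,"wx": 0,"wy": 0,"wz": 0},{"claw": 0.015,"dx": 0,"dy": 0,"dz": 0,"wx": 0,"wy": 0,"wz": 0},{"claw": 0.015,"dx": 0,"dy": 0,"dz": 0,"wx": 0,"wy": 0,"wz": 0},{"claw": 0.015,"dx": 0,"dy": 0,"dz": 0,"wx": 0,"wy": 0,"wz": 0},{"claw": 0.015,"dx": 0,"dy": 0,"dz": 0,"wx": 0,"wy": 0,"wz": 0},{"claw": 0.015,"dx": 0,"dy": 0,"dz": 0,"wx": 0,"wy": 0,"wz": 0},{"claw": 0.015,"dx": 0,"dy": 0,"dz": 0,"wx": 0,"wy": 0,"wz": 0},{"claw": 0.015,"dx": 0,"dy": 0,"dz": 0,"wx": 0,"wy": 0,"wz": 0}], "newtons": 70}}

```text
t: 4.58
eef_pos: [0.4575, -0.1159, 0.0271]
tool_rot: [0.001, 0.788, 0.616, 0.0]
contact_force: [-1.1, 0.0, 8.0]
gripper_width: 0.309
grasp_force: 68.9
```

Call:
{"method": "drive_tool", "body": {"increments": [{"claw": 0.015,"dx": 0,"dy": 0,"dz": -0.02,"wx": 0,"wy": 0,"wz": 0},{"claw": 0.015,"dx": 0,"dy": 0,"dz": -0.04,"wx": 0,"wy": 0,"wz": 0},{"claw": 0.015,"dx": 0,"dy": 0,"dz": -0.04,"wx": 0,"wy": 0,"wz": 0},{"claw": 0.015,"dx": 0,"dy": 0,"dz": -0.04,"wx": 0,"wy": 0,"wz": 0},{"claw": 0.015,"dx": 0,"dy": 0,"dz": -0.03,"wx": 0,"wy": 0,"wz": 0},{"claw": 0.015,"dx": 0,"dy": 0,"dz": 0,"wx": 0,"wy": 0,"wz": 0},{"claw": 0.015,"dx": 0,"dy": 0,"dz": 0,"wx": 0,"wy": 0,"wz": 0}]}}

```text
t: 5.45
eef_pos: [0.4564, -0.1158, 0.1955]
tool_rot: [-0.0, 0.788, 0.616, -0.001]
contact_force: [-0.3, -0.7, -2.0]
gripper_width: 0.308
grasp_force: 69.6
```

```bash
cat >tilt.py <<'E'
from station import *
from h import *
import sys
c=calibration("wrist");o=dict(np.load(f"pics/{sys.argv[1]}.npz"));p,d=o["p"],o["d"]
W=cloud(c,d,o);R=Ro.from_quat(o["tool_rot"][[1,2,3,0]]).as_matrix();T=(W-o["eef_pos"])@R
hsv=cv2.cvtColor(p,cv2.COLOR_RGB2HSV)
b=(np.abs(T[...,1])<.018)&(T[...,2]>-.02)&(T[...,2]<.045)&(np.abs(T[...,0])<.14)
n,l,s,_=cv2.connectedComponentsWithStats(b.astype(np.uint8));i=1+s[1:,4].argmax();b=l==i
g=b&(hsv[...,1]>90);P=T[g]
for x in np.arange(-.12,.12,.02):
    q=P[(P[:,0]>=x)&(P[:,0]<x+.02)]
    if len(q)>5: print(x.round(2),len(q),"y",np.median(q[:,1]).round(4),"top z",np.percentile(q[:,2],5).round(4))
print("brown x range",np.percentile(P[:,0],[0,1,99,100]),"whole",T[b][:,0].min(),T[b][:,0].max())
E
python3 look.py w3; python3 tilt.py w3
```

```text
5.45 [ 0.45639688 -0.11581136  0.19549985] xang 76.00311405974344 z [-1.27419232e-03 -2.73065483e-05 -9.99999188e-01]
-0.06 244 y -0.0012 top z -0.0009
-0.04 1427 y -0.0007 top z -0.0015
-0.02 1686 y -0.0002 top z -0.0017
0.0 1945 y -0.0002 top z -0.0016
0.02 2374 y -0.0007 top z -0.0016
0.04 2580 y -0.0007 top z -0.0011
0.06 3011 y -0.0007 top z -0.001
0.08 1205 y -0.0007 top z -0.0002
brown x range [-0.04893064 -0.041441    0.08887722  0.0906967 ] whole -0.052836228725289446 0.12016283107873238
```

View pics/w3.png

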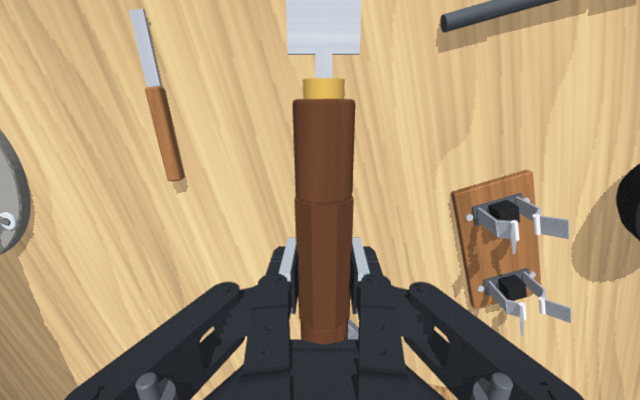

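The wrist view shows the handle level and centred between the pads: handle end at (325,100), ferrule at (325,88). The empty stand is at right, around (500,245).

Call:
{"method": "drive_tool", "body": {"increments": [{"claw": 0.015,"dx": 0,"dy": 0,"dz": 0,"wx": 0,"wy": 0,"wz": -6},{"claw": 0.015,"dx": 0,"dy": 0,"dz": 0,"wx": 0,"wy": 0,"wz": -6},{"claw": 0.015,"dx": 0,"dy": 0,"dz": 0,"wx": 0,"wy": 0,"wz": -6},{"claw": 0.015,"dx": -0.0248,"dy": 0.0296,"dz": 0,"wx": 0,"wy": 0,"wz": 0},{"claw": 0.015,"dx": -0.0248,"dy": 0.0296,"dz": 0,"wx": 0,"wy": 0,"wz": 0},{"claw": 0.015,"dx": -0.0248,"dy": 0.0296,"dz": 0,"wx": 0,"wy": 0,"wz": 0},{"claw": 0.015,"dx": -0.0248,"dy": 0.0296,"dz": 0,"wx": 0,"wy": 0,"wz": 0},{"claw": 0.015,"dx": -0.0248,"dy": 0.0296,"dz": 0,"wx": 0,"wy": 0,"wz": 0},{"claw": 0.015,"dx": -0.0248,"dy": 0.0296,"dz": 0,"wx": 0,"wy": 0,"wz": 0},{"claw": 0.015,"dx": 0,"dy": 0,"dz": 0.02,"wx": 0,"wy": 0,"wz": 0},{"claw": 0.015,"dx": 0,"dy": 0,"dz": 0.02,"wx": 0,"wy": 0,"wz": 0},{"claw": 0.015,"dx": 0,"dy": 0,"dz": 0.015,"wx": 0,"wy": 0,"wz": 0},{"claw": 0.015,"dx": 0,"dy": 0,"dz": 0,"wx": 0,"wy": 0,"wz": 0},{"claw": 0.015,"dx": 0,"dy": 0,"dz": 0,"wx": 0,"wy": 0,"wz": 0}]}}

```text
t: 7.25
eef_pos: [0.645, -0.2516, 0.142]
tool_rot: [0.0, 0.682, 0.732, 0.0]
contact_force: [0.7, 0.4, -0.6]
gripper_width: 0.306
grasp_force: 69.6
```

```bash
python3 look.py w4; python3 tilt.py w4; python3 - <<'E'
from station import *
import cv2
p,d=read_camera("side");cv2.imwrite("pics/s4.png",cv2.resize(p[120:370,250:550,::-1],(720,600)))
E
```

```text
7.25 [ 0.64501918 -0.25155182  0.14195523] xang 94.03393151609893 z [ 8.50259288e-04 -2.77777092e-04 -9.99999600e-01]
-0.06 244 y -0.0 top z -0.0005
-0.04 1422 y -0.0003 top z -0.0014
-0.02 1686 y -0.0003 top z -0.0016
0.0 1936 y -0.0003 top z -0.0015
0.02 2347 y -0.0008 top z -0.0015
0.04 2552 y -0.0008 top z -0.001
0.06 2970 y -0.0008 top z -0.001
0.08 1204 y -0.0008 top z 0.0
brown x range [-0.05320151 -0.04156105  0.08901081  0.09085054] whole -0.05320151188596776 0.12022591364084945
```

View pics/w4.png

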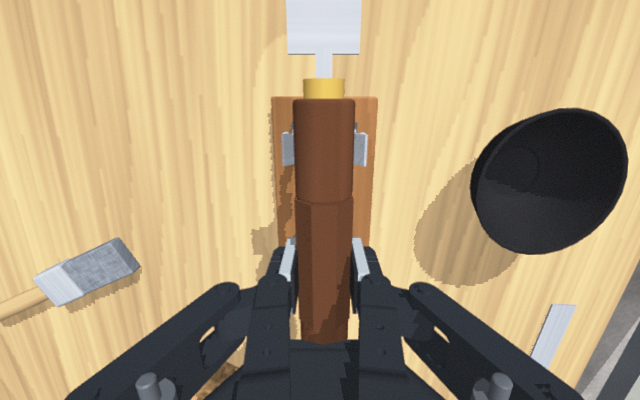

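View pics/s4.png

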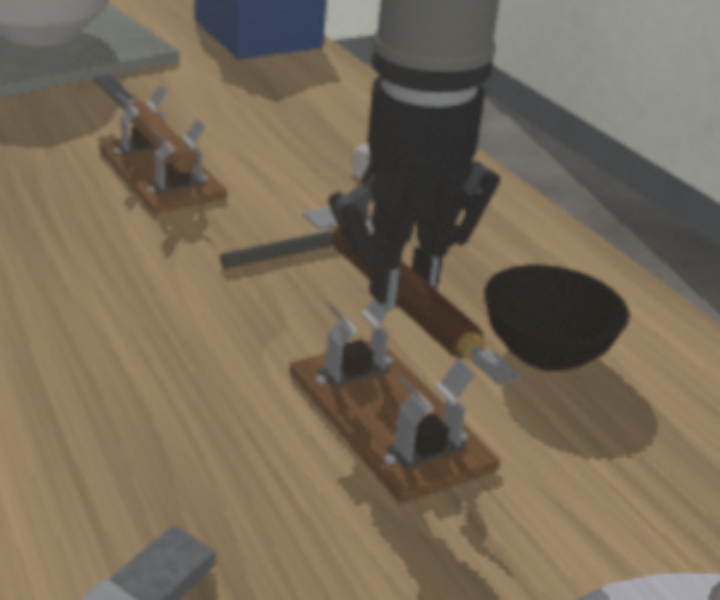

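The wrist view shows the handle over the stand, with the guides at (288,150) and (361,150) evenly either side of the handle. The side view shows the handle above both clips, which are near (355,355) and (430,430) in the crop.

Call:
{"method": "drive_tool", "body": {"increments": [{"claw": 0.015,"dx": 0,"dy": 0,"dz": 0.015,"wx": 0,"wy": 0,"wz": 0},{"claw": 0.015,"dx": 0,"dy": 0,"dz": 0.015,"wx": 0,"wy": 0,"wz": 0},{"claw": 0.015,"dx": 0,"dy": 0,"dz": 0.01,"wx": 0,"wy": 0,"wz": 0},{"claw": 0.015,"dx": 0,"dy": 0,"dz": 0.006,"wx": 0,"wy": 0,"wz": 0},{"claw": 0.015,"dx": 0,"dy": 0,"dz": 0.004,"wx": 0,"wy": 0,"wz": 0},{"claw": 0.015,"dx": 0,"dy": 0,"dz": 0.004,"wx": 0,"wy": 0,"wz": 0},{"claw": 0.015,"dx": 0,"dy": 0,"dz": 0.003,"wx": 0,"wy": 0,"wz": 0},{"claw": 0.015,"dx": 0,"dy": 0,"dz": 0,"wx": 0,"wy": 0,"wz": 0}]}}

```text
t: 8.35
eef_pos: [0.6461, -0.2517, 0.0865]
tool_rot: [0.001, 0.682, 0.731, 0.001]
contact_force: [-2.2, 1.7, 8.6]
gripper_width: 0.308
grasp_force: 70.8
```

Call:
{"method": "drive_tool", "body": {"increments": [{"claw": 0.015,"dx": 0,"dy": -0.001,"dz": 0.0025,"wx": 0,"wy": 0,"wz": 0},{"claw": 0.015,"dx": 0,"dy": 0,"dz": 0.0025,"wx": 0,"wy": 0,"wz": 0},{"claw": 0.015,"dx": 0,"dy": 0,"dz": 0.0025,"wx": 0,"wy": 0,"wz": 0},{"claw": 0.015,"dx": 0,"dy": 0,"dz": 0.0025,"wx": 0,"wy": 0,"wz": 0},{"claw": 0.015,"dx": 0,"dy": 0,"dz": 0.0025,"wx": 0,"wy": 0,"wz": 0},{"claw": 0.015,"dx": 0,"dy": 0,"dz": 0.0025,"wx": 0,"wy": 0,"wz": 0},{"claw": 0.015,"dx": 0,"dy": 0,"dz": 0,"wx": 0,"wy": 0,"wz": 0}]}}

```text
t: 9.22
eef_pos: [0.6434, -0.2519, 0.068]
tool_rot: [-0.0, 0.682, 0.731, -0.0]
contact_force: [4.3, -0.2, -9.4]
gripper_width: 0.307
grasp_force: 69.3
```

Call:
{"method": "drive_tool", "body": {"increments": [{"claw": 0.015,"dx": 0,"dy": 0,"dz": 0.002,"wx": 0,"wy": 0,"wz": 0},{"claw": 0.015,"dx": 0,"dy": 0,"dz": 0.002,"wx": 0,"wy": 0,"wz": 0},{"claw": 0.015,"dx": 0,"dy": 0,"dz": 0,"wx": 0,"wy": 0,"wz": 0},{"claw": 0.015,"dx": 0,"dy": 0,"dz": 0,"wx": 0,"wy": 0,"wz": 0}]}}

```text
t: 9.72
eef_pos: [0.6434, -0.2518, 0.0645]
tool_rot: [-0.0, 0.682, 0.731, -0.0]
contact_force: [4.8, -1.3, -13.7]
gripper_width: 0.308
grasp_force: 69.6
```

Call:
{"method": "drive_tool", "body": {"increments": [{"claw": 0.015,"dx": 0,"dy": 0.001,"dz": 0.0015,"wx": 0,"wy": 0,"wz": 0},{"claw": 0.015,"dx": 0,"dy": 0,"dz": 0,"wx": 0,"wy": 0,"wz": 0},{"claw": 0.015,"dx": 0,"dy": 0,"dz": 0,"wx": 0,"wy": 0,"wz": 0}]}}

```text
t: 10.1
eef_pos: [0.6444, -0.2518, 0.0636]
tool_rot: [-0.0, 0.682, 0.731, -0.0]
contact_force: [1.8, -1.3, -12.2]
gripper_width: 0.305
grasp_force: 70.0
```

Drawn home, with the axis at about 0.051 m. I'll release and go straight up.

Call:
{"method": "drive_tool", "body": {"increments": [{"claw": 0.085,"dx": 0,"dy": 0,"dz": 0,"wx": 0,"wy": 0,"wz": 0},{"claw": 0.085,"dx": 0,"dy": 0,"dz": 0,"wx": 0,"wy": 0,"wz": 0},{"claw": 0.085,"dx": 0,"dy": 0,"dz": 0,"wx": 0,"wy": 0,"wz": 0},{"claw": 0.085,"dx": 0,"dy": 0,"dz": 0,"wx": 0,"wy": 0,"wz": 0},{"claw": 0.085,"dx": 0,"dy": 0,"dz": 0,"wx": 0,"wy": 0,"wz": 0},{"claw": 0.085,"dx": 0,"dy": 0,"dz": 0,"wx": 0,"wy": 0,"wz": 0},{"claw": 0.085,"dx": 0,"dy": 0,"dz": -0.02,"wx": 0,"wy": 0,"wz": 0},{"claw": 0.085,"dx": 0,"dy": 0,"dz": -0.03,"wx": 0,"wy": 0,"wz": 0},{"claw": 0.085,"dx": 0,"dy": 0,"dz": -0.04,"wx": 0,"wy": 0,"wz": 0},{"claw": 0.085,"dx": 0,"dy": 0,"dz": -0.04,"wx": 0,"wy": 0,"wz": 0},{"claw": 0.085,"dx": 0,"dy": 0,"dz": -0.03,"wx": 0,"wy": 0,"wz": 0},{"claw": 0.085,"dx": 0,"dy": 0,"dz": 0,"wx": 0,"wy": 0,"wz": 0},{"claw": 0.085,"dx": 0,"dy": 0,"dz": 0,"wx": 0,"wy": 0,"wz": 0}]}}

```text
t: 11.72
eef_pos: [0.6444, -0.2517, 0.2238]
tool_rot: [-0.0, 0.682, 0.731, -0.0]
contact_force: [0.5, 0.4, -0.3]
gripper_width: 0.994
grasp_force: 0.0
```

```bash
python3 look.py w5; python3 - <<'E'
from station import *
from h import *
o=dict(np.load("pics/w5.npz"));p,d=o["p"],o["d"];c=calibration("wrist")
W=cloud(c,d,o);hsv=cv2.cvtColor(p,cv2.COLOR_RGB2HSV)
a=(np.abs(W[...,0]-.644)<.03)&(np.abs(W[...,1]+.2515)<.14)&(W[...,2]>.045)&(W[...,2]<.07)&(hsv[...,1]>90)
Q=W[a];print(rect(Q[:,:2]))
for y in np.arange(-.34,-.16,.02):
    q=Q[(Q[:,1]>=y)&(Q[:,1]<y+.02)]
    if len(q)>10: print(y.round(2),"x",np.median(q[:,0]).round(4),"top",np.percentile(q[:,2],95).round(4))
p,d=read_camera("side");cv2.imwrite("pics/s5.png",cv2.resize(p[120:370,250:550,::-1],(720,600)))
E
```

```text
11.725 [ 0.64441335 -0.25171732  0.2238299 ] xang 94.01753838327477 z [-2.82787425e-04 -1.61310602e-04 -9.99999947e-01]
(array([ 0.6442, -0.251 ]), array([ 28.5, 179.8]), np.float32(93.72))
-0.34 x 0.6493 top 0.0634
-0.32 x 0.6484 top 0.0636
-0.3 x 0.6473 top 0.0638
-0.28 x 0.6458 top 0.0642
-0.26 x 0.6443 top 0.0641
-0.24 x 0.643 top 0.0641
-0.22 x 0.6418 top 0.064
-0.2 x 0.6403 top 0.0636
-0.18 x 0.6391 top 0.0632
```

View pics/s5.png

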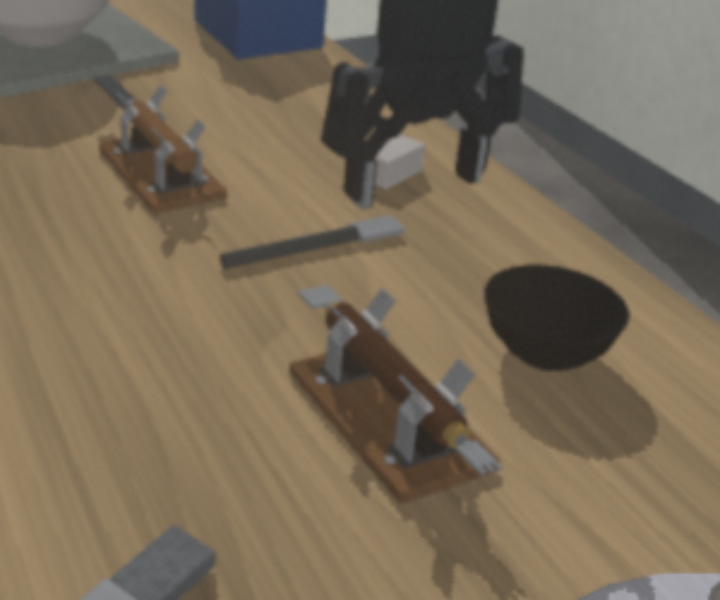

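The side view shows the handle level and seated in both clips, running from (335,320) to (455,435). Its top is at 0.064 m, so the axis is at 0.050 m, and the gripper is clear.

```bash
python3 -c "
from station import *
print(hand_in())"
```

```text
the job is handed in; nothing more can be done
None
```

The scraper is snapped into both clips of the empty stand, level and centred, with its axis at about 50 mm. The gripper is clear of it, and I handed the job in at about 12 s; the hand-in returned no verdict.

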